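# Eject the bayonet adapter and lock it into the socket

### The arm

A 6-joint arm with a two-finger parallel gripper is mounted at the origin on a cart in front of the work surface, level with it; the furniture and walls round the work are solid. World frame = base frame: x ahead of the robot, y to its left, z up, the work surface at z = 0. Lengths are in m, angles in degrees, forces in N, time in s.
With the tool pointing down it reaches from about 0.3 to 0.75 m from the base axis. Payload 8.5 kg.
Tool frame: the origin (TCP) lies between the finger pads; the fingertips stand 22 mm ahead of it and the grasp point (between the pads) lies 3 mm ahead of it (env.nose_length is the distance from the TCP to the fingertips, in m); z points along the fingers, x is the direction in which the jaws open and shut, and the axes are right-handed (so a half turn about z gives the same grasp; the last joint's range is limited). The gripper opens to 85 mm and grips with 20 to 120 N. Pads are 22 mm wide; open, the fingers measure 114 mm over their backs; the gripper's body (76 mm by 85 mm) begins 54 mm behind the grasp point. The pads swing forward as they close: fully open they stand 13 mm farther back than shut.
Start: joints at [56.992, 21.807, 74.336, -0, 83.858, -12.336], TCP at [0.194, 0.515, 0.253] pointing down, gripper open.
Joint ranges: [-178.18, 178.18], [-50.72, 133.34], [12.68, 142.11], [-81.47, 261.47], [9.98, 163.14], [-165.26, 165.26]. Speed limits (degrees/s): [136.94, 136.94, 180, 180, 180, 180].

### API

Orientations are given as a 3x3 rotation matrix whose columns are the frame's x, y, z axes.
In Python, from rig import env gives the robot as it stands.
- The arm moves only by the tool arm_command, never from a script. Its argument "steps" is a list of rows, each an object with "delta_pos": the shift along the world's x, y, z in mm, a list of three; "dr": the turn, a rotation vector about the world's x, y, z in degrees, a list of three. In form: [{"delta_pos": [dx, dy, dz], "dr": [wx, wy, wz]}, ...]. A call has 1 to 20 rows; each row shifts and turns the commanded pose from where the row before left it; what a row does not reach is not made up. A row lasts 1/10 s, in which the tool goes at most 50 mm and 8.59 degrees, less where a joint would pass 70% of its speed; a pose out of reach is approached as far as the arm can. A call with a gripper value outside its range is refused whole. "grip" is the opening, from 0 (shut) to 1 (fully open), set as the call begins (left out, the last holds). The fingers move at their own pace and stop on an object; "squeeze" is the grip in N (left out, the last holds). Time passes only in rows, so rows that do not move let the fingers close. It gives the time, the measured TCP pose, the force and the opening at its end, in the units of the state.
- env.observe(): the state, without advancing time (a new reading comes with each control period).
- env.get_image(name): name is "scene" or "top"; returns the picture (420x560x3 uint8, blue, green, red); there is no depth.
- env.get_calibration(name): a dict with "fx", "fy", "cx", "cy" (pixels), "view" (4x4, takes a point from world to camera coordinates). Camera axes: x right, y up, looking along -z (the intrinsics and any distortion apply to the point x, -y, -z); pixel columns grow to the right and rows downward; lengths in m; the calibration is good to about 2 mm. A picture is of the moment at which its call begins. get_calibration takes no time and is no camera call.
- env.close_job(): hands the job in, once; it reports no verdict.
The state is a dict: "time_s": time; "q": joint angles; "qvel": joint speeds; "joint_efforts": joint torques, N m; "position": TCP position; "tool_rot": TCP orientation; "ft_force": force on the tool from outside, world axes, zero at the start; "wrist_torque": the same for the moment, N m; "grip_width": finger opening in m.
Only numpy, scipy, OpenCV 4.12 (cv2) and the standard library are available. Lean on these libraries where they do the work, as an engineer would, in place of code of your own. Each camera call takes 0.05 s, during which the arm holds its last target. There are 200 camera calls.

### The job

The steel tool adapter is sunk in the blue ejector stand: press the red lever all the way down until it snaps over and lifts the adapter, then take the adapter out. Put it upright into the grey bayonet socket: feel for the slots with its cross pins, push it in against the spring, turn it clockwise to the stop and let it spring up so that it clicks home and stays locked. Do not ram it against the socket, and leave the tin, the dark block and the blue marker where they are.

Things in the scene. Friction and masses are not known exactly. Their poses are not given: they have to be found in the camera images.
- stand: Fixed ejector stand: blue steel block, 72 (x) x 66 (y) x 62 mm high on a dark 104 x 88 mm foot. Origin on the bench under the centre of the pocket, z up; the lever stands out to its -x side. The round pocket (32 mm wide, from the block's top at z 62 mm down to z 8.5 mm) is in the middle of the block's top.
- ejector_lever (a joint): Lever angle in rad: 0 up (adapter sunk), 0.45 fully down (adapter lifted 20 mm). Over-centre spring: pushed slowly it takes 2 to 5 N at the pad; let go below about 0.2 it swings back up, past about 0.33 it swings on by itself and stays down. Ends on a hard stop.
- lever_pad (a point): Middle of the upper face of the red, ribbed lever pad (28 x 30 mm), 64 mm from the lever's pivot, which is 44 mm from the stand's centre to -x at height 30 mm. Pad height 48 mm with the lever up, about 20 mm with it down; it moves almost straight down.
- adapter: Loose steel bayonet adapter, 52 mm long, 0.10 to 0.21 kg. Origin at the centre of its lower end, z up along its axis. Shank 19 mm in diameter with a tapered end (z 0 to 24 mm), head 30 mm in diameter (z 24 to 52 mm). A brass cross pin, 5 mm thick, runs along its x axis at z 12 mm and sticks out to 14.5 mm from the axis on both sides.
- adapter_top (a point): Centre of the adapter's top face, 52 mm above its lower end; two yellow marks on the face lie along the cross pin. At the start it is 1.5 mm below the top of the stand; lifted, it stands 18.5 mm above it, upright with 0.5 to 1 mm play. The pin's angle is anything up to 0.6 rad from the stand's x axis.
- socket: Fixed grey bayonet socket, 47 mm in diameter, 50 mm high, on an 88 x 88 mm foot. Origin on the bench on the socket's axis, z up; yellow line on the -x side. The steel sleeve in it has a 21 mm bore and two opposite, 8 mm wide slots for the pins, along the socket's x axis give or take 0.4 rad: this angle is not measured and differs each time; the pins enter if within about 0.12 rad.
- socket_mouth (a point): Centre of the socket's mouth, level with its flat top, 50 mm above the bench. Pins beside the slots rest on this top: the adapter's lower end is then 40.5 mm above the bench. In the slots it goes down freely to 36 mm, where it meets the spring plunger (3 N at first, 12 N at the hard stop, with the adapter's lower end at 26 mm).
- socket_seat (a point): Point on the socket's axis, 32.5 mm above the bench, where the adapter's lower end is when locked. Below 29 mm the pins are under the 6 mm rim and the adapter turns clockwise seen from above (not the other way), to a stop about 1.35 rad on. Let go there, the spring lifts it: the pins sit in notches under the rim. Let go more than 0.25 rad before the stop it stays lower (30 mm), not locked.
- tin_wax: Bystander: flat round tin, 71 mm wide, 24 mm high; origin under its centre.
- dark_block: Bystander: dark wooden block 45 x 75 x 24 mm; origin under its centre.
- marker_blue: Bystander: blue marker lying on the bench, 62 mm long along its y, 13 mm thick; origin under its centre.
Mind the look-alikes: they are no part of the job. Leave any orange look-alike of the adapter alone.

How it is judged:
By the outcome, as a careful person would: the job done as asked, in the order asked, and still so for the second after the job is handed in, with the robot touching nothing.
It also fails if it takes over 64 s, if anything falls off the work surface, if the arm or the gripper's body presses on something with over 40 N, if the wrist force passes 120 N, or if a joint passes its speed limit or range.

## Working session

There is one attempt and no reset: what is moved stays moved. The work goes in short steps, Python scripts to look and compute and a tool call to move; the robot and the scene stay as the last step left them, time stands still between calls to the robot, and variables do not carry over. Pictures are saved under pics/ and viewed, about 8 in all and at most 12, crops included, and the job is handed in when it is done.

Besides the shell and the picture viewer there is one more tool, called after ">>>" by a JSON object that holds its "api" and its "payload", one argument or row to a line. arm_command: Moves the arm, as the interface text tells. Its arguments: {"type":"object","properties":{"steps":{"type":"array"},"grip":{"type":"number"},"squeeze":{"type":"number"}},"required":["steps"]}

```bash
mkdir -p pics
cat > h.py <<'E'
import numpy as np, cv2
from rig import env
def ray(cam,u,v):
    c=env.get_calibration(cam); V=np.array(c["view"])
    p=np.array([[[u,v]]],float); K=np.array([[c["fx"],0,c["cx"]],[0,c["fy"],c["cy"]],[0,0,1]])
    d=c.get("dist",c.get("distortion"))
    x,y=cv2.undistortPoints(p,K,np.array(d,float) if d is not None else None)[0,0]
    R=V[:3,:3]; o=-R.T@V[:3,3]; return o,R.T@np.array([x,-y,-1.])
def at_z(cam,u,v,z):
    o,d=ray(cam,u,v); return o+d*(z-o[2])/d[2]
def proj(cam,P):
    c=env.get_calibration(cam); V=np.array(c["view"]); q=V[:3,:3]@np.array(P)+V[:3,3]
    K=np.array([[c["fx"],0,c["cx"]],[0,c["fy"],c["cy"]],[0,0,1]]); d=c.get("dist",c.get("distortion"))
    return cv2.projectPoints(np.array([[q[0],-q[1],-q[2]]]),np.zeros(3),np.zeros(3),K,np.array(d,float) if d is not None else None)[0].ravel()
E
python3 - <<'E'
from h import *
for n in("scene","top"): cv2.imwrite(f"pics/{n}0.png",env.get_image(n))
for n in("scene","top"):
    c=env.get_calibration(n); print(n,c)
s=env.observe(); print(s, env.nose_length)
E
```

```text
scene {'fx': 394.86747491736867, 'fy': 394.86747491736867, 'cx': 280.07501693298593, 'cy': 207.57801389237173, 'view': array([[ 0.86037058, -0.50944148,  0.01522624, -0.44625708],
       [ 0.19914423,  0.36352454,  0.91005026, -0.24128454],
       [-0.46915246, -0.77994826,  0.41421815, -0.5158586 ],
       [ 0.        ,  0.        ,  0.        ,  1.        ]])}
top {'fx': 446.40370986702976, 'fy': 446.40370986702976, 'cx': 280.12713513198725, 'cy': 208.43777423363795, 'view': array([[-0.01275816, -0.99943615, -0.03105832,  0.16649632],
       [ 0.98965688, -0.01705967,  0.14243677, -0.59878634],
       [-0.14288631, -0.02891985,  0.9893165 , -0.887791  ],
       [ 0.        ,  0.        ,  0.        ,  1.        ]])}
{'time_s': 0.1, 'q': array([ 5.69929387e+01,  2.18352915e+01,  7.43793136e+01, -1.97401563e-03,
        8.38572012e+01, -1.23354741e+01]), 'qvel': array([-0.01150423,  0.00263428, -0.04735345,  0.00666533, -0.1107193 ,
        0.06258233]), 'joint_efforts': array([ 3.86788684e-03, -4.49226058e+01, -2.31651342e+01, -1.99258193e-04,
        3.67890156e-03, -8.40803182e-06]), 'position': array([0.19403136, 0.51438497, 0.25279719]), 'tool_rot': array([[ 3.53007044e-01,  9.35620435e-01, -6.53975039e-04],
       [ 9.35619853e-01, -3.53007572e-01, -1.06964499e-03],
       [-1.23163985e-03, -2.34279813e-04, -9.99999214e-01]]), 'ft_force': array([ 0.11383877, -0.13793341,  0.0628705 ]), 'wrist_torque': array([-0.04183827, -0.01307749,  0.05405439]), 'grip_width': 0.0851200603033045} 0.022
```

View pics/top0.png

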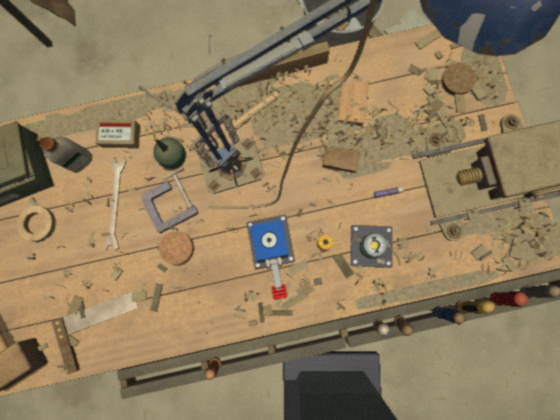

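View pics/scene0.png

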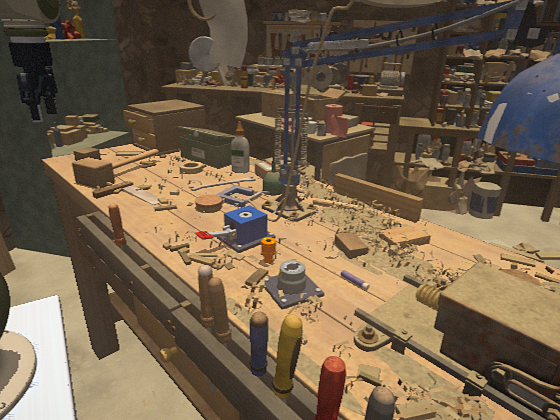

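Run:
```python
from h import *
t=cv2.imread("pics/top0.png"); s=cv2.imread("pics/scene0.png")
a=cv2.resize(t[205:305,235:405],None,fx=4.7,fy=4.7,interpolation=cv2.INTER_CUBIC)
cv2.imwrite("pics/c1.png",a)
b=cv2.resize(s[195:310,190:330],None,fx=5,fy=5,interpolation=cv2.INTER_CUBIC)
cv2.imwrite("pics/c2.png",b)
for P in [(0,0,0),(0.194,.515,.253),(.194,.515,0)]: print(proj("top",P),proj("scene",P))
for n,u,v,z in [("stand",269,240,.0605),("pad",279,292,.048),("socket",374,245,.05),("orange",325,242,.05),("lampbase",230,165,0.0),("lampjoint",185,103,.3)]: print(n,at_z("top",u,v,z))
```

```text
[363.84568518 509.52264859] [-61.51549766 392.27090467]
[ 44.78742448 457.55867352] [ 45.07475503 113.72420189]
[111.86852864 407.83041527] [ 67.98517131 213.62130404]
stand [0.53447084 0.18057129 0.0605    ]
pad [0.42949335 0.16190574 0.048     ]
socket [ 0.5218007  -0.03349643  0.05      ]
orange [0.52940951 0.06616102 0.05      ]
lampbase [0.70768977 0.26954055 0.        ]
lampjoint [0.73518297 0.29812919 0.3       ]
```

View pics/c1.png

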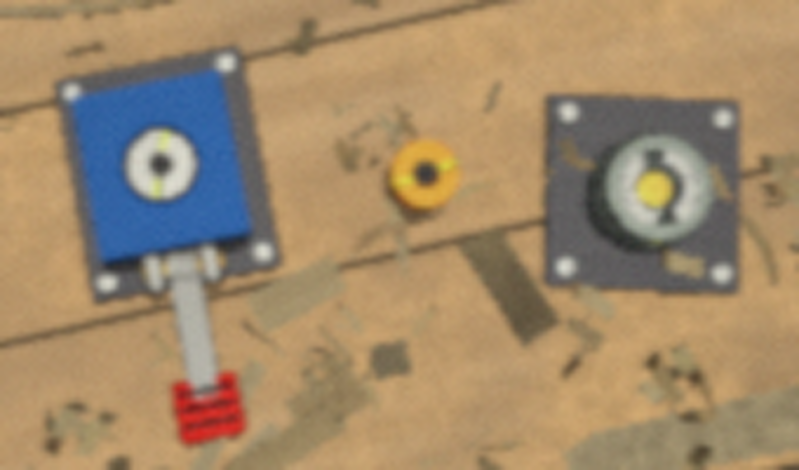

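View pics/c2.png

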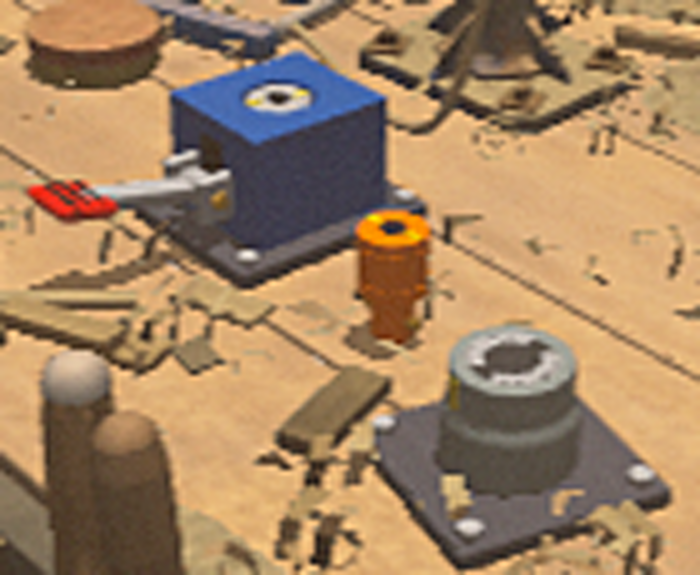

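Run:
```python
from h import *
T=lambda x,y,z:at_z("top",235+(x+.5)/4.7-.5,205+(y+.5)/4.7-.5,z)
S=lambda x,y,z:at_z("scene",190+(x+.5)/5-.5,195+(y+.5)/5-.5,z)
def ang(a,b): d=a-b; return np.degrees(np.arctan2(d[1],d[0]))
ad=T(160,164,.0605); pad=T(209,408,.048)
print("adapter",ad,S(279,97,.0605)); print("pad",pad,S(73,198,.048),np.linalg.norm((pad-ad)[:2]),"stand yaw",ang(ad,pad))
c=[T(x,y,.062) for x,y in[(70,97),(218,72),(250,235),(102,263)]]
print("block ctr",np.mean(c,0),[round(np.linalg.norm(c[i]-c[i-1])*1e3,1) for i in range(4)],ang(c[0],c[3]),ang(c[1],c[2]))
cs=[S(x,y,.062) for x,y in[(296,54),(385,98),(258,145),(172,97)]]; print("scene ctr",np.mean(cs,0))
print("marks",ang(T(163,140,.0605),T(158,190,.0605)),ang(S(311,97,.06),S(248,98,.06)))
print("socket",T(660,187.5,.05),S(512.5,361,.05)); 
print("slot",ang(T(655,158,.05),T(665,214,.05)))
f=[T(x,y,.006) for x,y in[(569,111),(723,118),(722,274),(566,267)]];print("foot",np.mean(f,0),ang(f[0],f[3]),ang(f[1],f[2]),[round(np.linalg.norm(f[i]-f[i-1])*1e3,1) for i in range(4)])
print("orange",T(425,173,.052))
```

```text
adapter [0.53550062 0.18127814 0.0605    ] [0.53426055 0.18014689 0.0605    ]
pad [0.43066045 0.16173994 0.048     ] [0.42791959 0.1571956  0.048     ] 0.10664521471855912 stand yaw 10.556638719502208
block ctr [0.53440555 0.18124997 0.062     ] [np.float64(73.3), np.float64(65.4), np.float64(72.0), np.float64(64.8)] 10.689333180444729 10.286481505548695
scene ctr [0.5324468  0.17708472 0.062     ]
marks -6.2428604884830445 -26.67013821960965
socket [ 0.52278943 -0.03563513  0.05      ] [ 0.51995209 -0.03873226  0.05      ]
slot 7.661796542774438
foot [ 0.52343527 -0.03666713  0.006     ] -3.1976149464850923 -3.060918280163876 [np.float64(71.1), np.float64(70.1), np.float64(70.9), np.float64(70.2)]
orange [0.53047167 0.06620354 0.052     ]
```

>>> {"api": "arm_command", "payload": {
  "grip": 0,
  "squeeze": 50,
  "steps": [
    {"delta_pos": [12,-18,0],"dr": [0,0,0]},
    {"delta_pos": [20,-30,0],"dr": [0,0,0]},
    {"delta_pos": [25,-37,0],"dr": [0,0,0]},
    {"delta_pos": [25,-37,0],"dr": [0,0,0]},
    {"delta_pos": [25,-37,0],"dr": [0,0,0]},
    {"delta_pos": [25,-37,0],"dr": [0,0,0]},
    {"delta_pos": [25,-37,0],"dr": [0,0,0]},
    {"delta_pos": [25,-37,-10],"dr": [0,0,0]},
    {"delta_pos": [25,-37,-20],"dr": [0,0,0]},
    {"delta_pos": [20,-30,-30],"dr": [0,0,0]},
    {"delta_pos": [10,-16,-40],"dr": [0,0,0]},
    {"delta_pos": [0,0,-40],"dr": [0,0,0]},
    {"delta_pos": [0,0,-20],"dr": [0,0,0]},
    {"delta_pos": [0,0,0],"dr": [0,0,0]},
    {"delta_pos": [0,0,0],"dr": [0,0,0]}
  ]
}}

```text
time_s: 1.6
position: [0.4314, 0.1617, 0.0938]
tool_rot: [[0.353, 0.936, 0.0], [0.936, -0.353, 0.0], [0.0, 0.0, -1.0]]
ft_force: [0.3, -0.3, 0.4]
grip_width: 0.0003
```

>>> {"api": "arm_command", "payload": {
  "steps": [
    {"delta_pos": [0,0,-8],"dr": [0,0,0]},
    {"delta_pos": [0,0,-8],"dr": [0,0,0]},
    {"delta_pos": [0,0,-4],"dr": [0,0,0]},
    {"delta_pos": [0,0,-3],"dr": [0,0,0]},
    {"delta_pos": [0,0,-3],"dr": [0,0,0]},
    {"delta_pos": [0,0,-3],"dr": [0,0,0]},
    {"delta_pos": [0,0,-2],"dr": [0,0,0]},
    {"delta_pos": [0,0,0],"dr": [0,0,0]}
  ]
}}

```text
time_s: 2.4
position: [0.4311, 0.1616, 0.0621]
tool_rot: [[0.353, 0.936, -0.0], [0.936, -0.353, 0.0], [-0.0, -0.0, -1.0]]
ft_force: [0.4, 0.1, 0.8]
grip_width: 0.0002
```

>>> {"api": "arm_command", "payload": {
  "steps": [
    {"delta_pos": [0,0,-3],"dr": [0,0,0]},
    {"delta_pos": [0,0,-3],"dr": [0,0,0]},
    {"delta_pos": [0,0,-2],"dr": [0,0,0]},
    {"delta_pos": [0,0,0],"dr": [0,0,0]}
  ]
}}

```text
time_s: 2.8
position: [0.4313, 0.1616, 0.054]
tool_rot: [[0.353, 0.936, 0.0], [0.936, -0.353, 0.0], [0.0, 0.0, -1.0]]
ft_force: [-0.2, -0.3, 0.3]
grip_width: 0.0002
```

Run:
```python
from h import *
t=env.get_image("top"); s=env.get_image("scene")
a=cv2.resize(t[215:315,225:325],None,fx=4,fy=4,interpolation=cv2.INTER_CUBIC)
b=cv2.resize(s[190:270,180:280],None,fx=4,fy=5,interpolation=cv2.INTER_CUBIC)
cv2.imwrite("pics/d1.png",np.hstack([a,b]))
print(env.observe()["ft_force"])
```

```text
[ 0.35348784  0.41460901 -0.58339825]
```

View pics/d1.png

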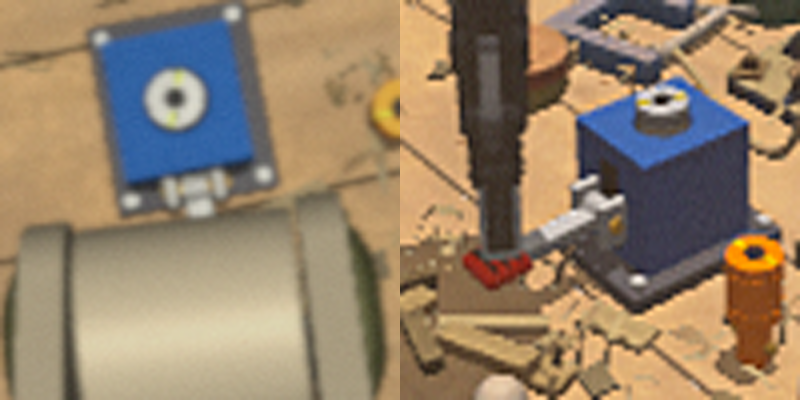

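The picture shows the lever pressed down and the adapter risen out of the block, with its top at about (175,98) in the left panel. I'll push on gently to the stop to confirm it.

>>> {"api": "arm_command", "payload": {
  "steps": [
    {"delta_pos": [0,0,-3],"dr": [0,0,0]},
    {"delta_pos": [0,0,-3],"dr": [0,0,0]},
    {"delta_pos": [0,0,-2],"dr": [0,0,0]},
    {"delta_pos": [0,0,-2],"dr": [0,0,0]},
    {"delta_pos": [0,0,-1],"dr": [0,0,0]},
    {"delta_pos": [0,0,-1],"dr": [0,0,0]},
    {"delta_pos": [0,0,0],"dr": [0,0,0]}
  ]
}}

```text
time_s: 3.6
position: [0.4313, 0.1617, 0.0432]
tool_rot: [[0.353, 0.936, 0.001], [0.936, -0.353, 0.0], [0.0, 0.001, -1.0]]
ft_force: [-3.2, -1.5, 14.1]
grip_width: 0.0
```

Lever is on its hard stop, with 14 N at pad height 21 mm. I'll lift and move clear to image the raised adapter.

>>> {"api": "arm_command", "payload": {
  "grip": 1,
  "steps": [
    {"delta_pos": [0,0,5],"dr": [0,0,0]},
    {"delta_pos": [0,0,15],"dr": [0,0,0]},
    {"delta_pos": [0,0,30],"dr": [0,0,0]},
    {"delta_pos": [0,0,30],"dr": [0,0,0]},
    {"delta_pos": [0,0,20],"dr": [0,0,0]},
    {"delta_pos": [-20,0,10],"dr": [0,0,0]},
    {"delta_pos": [0,0,0],"dr": [0,0,0]}
  ]
}}

```text
time_s: 4.3
position: [0.4099, 0.1617, 0.1533]
tool_rot: [[0.353, 0.936, 0.001], [0.936, -0.353, 0.0], [0.001, 0.001, -1.0]]
ft_force: [0.4, 0.2, -0.6]
grip_width: 0.0854
```

Run:
```python
from h import *
t=env.get_image("top"); s=env.get_image("scene")
a=cv2.resize(t[220:260,249:289],None,fx=10,fy=10,interpolation=cv2.INTER_CUBIC)
b=cv2.resize(s[190:230,225:265],None,fx=10,fy=10,interpolation=cv2.INTER_CUBIC)
c=cv2.resize(s[235:300,265:330],None,fx=6.15,fy=6.15,interpolation=cv2.INTER_CUBIC)[:400,:400]
d=cv2.resize(t[225:265,354:394],None,fx=10,fy=10,interpolation=cv2.INTER_CUBIC)
cv2.imwrite("pics/e1.png",cv2.resize(np.vstack([np.hstack([a,b]),np.hstack([d,c])]),(600,600)))
print(env.observe()["ft_force"])
```

```text
[-0.0343405   0.17324894  0.30647171]
```

View pics/e1.png

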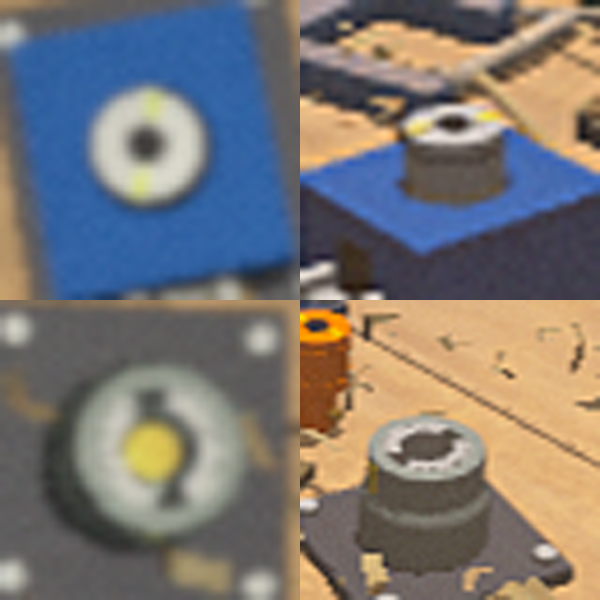

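Run:
```python
from h import *
def mk(cam,ox,oy,k): return lambda x,y,z:at_z(cam,ox+(x+.5)/k-.5,oy+(y+.5)/k-.5,z)
A=mk("top",249,220,7.5);B=mk("scene",225,190,7.5);D=mk("top",354,225,7.5);C=mk("scene",265,235,4.615)
def ang(a,b): d=a-b; return np.degrees(np.arctan2(d[1],d[0]))
print("adapter",A(149,146,.0805),B(155,123,.0805)); print("marks",ang(A(154,104,.0805),A(140,188,.0805)),ang(B(188,116,.0805),B(120,128,.0805)))
print("socket",D(160,148,.05),C(128,146,.05)); print("slot",ang(D(151,100,.05),D(172,197,.05)),ang(C(155,136,.05),C(105,159,.05)))
```

```text
adapter [0.53494819 0.18058208 0.0805    ] [0.53399555 0.17948154 0.0805    ]
marks -9.992022021847148 -4.9488858439803645
socket [ 0.52320125 -0.03538478  0.05      ] [ 0.52130442 -0.03740976  0.05      ]
slot 9.763690172178649 9.355278067790586
```

>>> {"api": "arm_command", "payload": {
  "grip": 1,
  "steps": [
    {"delta_pos": [20,3,0],"dr": [0,0,0]},
    {"delta_pos": [35,5,0],"dr": [0,0,0]},
    {"delta_pos": [35,5,0],"dr": [0,0,0]},
    {"delta_pos": [24,4,-5],"dr": [0,0,0]},
    {"delta_pos": [10.6,1.4,-12],"dr": [0,0,0]},
    {"delta_pos": [0,0,-20],"dr": [0,0,0]},
    {"delta_pos": [0,0,-15],"dr": [0,0,0]},
    {"delta_pos": [0,0,-10],"dr": [0,0,0]},
    {"delta_pos": [0,0,-4.5],"dr": [0,0,0]},
    {"delta_pos": [0,0,0],"dr": [0,0,0]},
    {"delta_pos": [0,0,0],"dr": [0,0,0]}
  ]
}}

```text
time_s: 5.5
position: [0.5359, 0.18, 0.0863]
tool_rot: [[0.353, 0.936, 0.001], [0.936, -0.353, 0.0], [0.0, 0.001, -1.0]]
ft_force: [-0.4, 0.5, 0.2]
grip_width: 0.0852
```

>>> {"api": "arm_command", "payload": {
  "grip": 0,
  "squeeze": 40,
  "steps": [
    {"delta_pos": [0,0,0],"dr": [0,0,0]},
    {"delta_pos": [0,0,0],"dr": [0,0,0]},
    {"delta_pos": [0,0,0],"dr": [0,0,0]},
    {"delta_pos": [0,0,0],"dr": [0,0,0]},
    {"delta_pos": [0,0,0],"dr": [0,0,0]},
    {"delta_pos": [0,0,0],"dr": [0,0,0]},
    {"delta_pos": [0,0,0],"dr": [0,0,0]},
    {"delta_pos": [0,0,0],"dr": [0,0,0]}
  ]
}}

```text
time_s: 6.3
position: [0.5359, 0.18, 0.086]
tool_rot: [[0.353, 0.936, 0.001], [0.936, -0.353, 0.0], [0.0, 0.0, -1.0]]
ft_force: [-0.0, 0.5, 4.4]
grip_width: 0.0284
```

>>> {"api": "arm_command", "payload": {
  "steps": [
    {"delta_pos": [0,0,2],"dr": [0,0,0]},
    {"delta_pos": [0,0,4],"dr": [0,0,0]},
    {"delta_pos": [0,0,8],"dr": [0,0,0]},
    {"delta_pos": [0,0,12],"dr": [0,0,0]},
    {"delta_pos": [0,0,14],"dr": [0,0,0]},
    {"delta_pos": [0,0,15],"dr": [0,0,0]},
    {"delta_pos": [0,0,10],"dr": [0,0,0]},
    {"delta_pos": [0,0,0],"dr": [0,0,0]},
    {"delta_pos": [0,0,0],"dr": [0,0,0]}
  ]
}}

```text
time_s: 7.2
position: [0.5356, 0.18, 0.1507]
tool_rot: [[0.353, 0.936, -0.0], [0.936, -0.353, -0.0], [-0.0, -0.0, -1.0]]
ft_force: [0.3, -0.9, -1.6]
grip_width: 0.0284
```

Run:
```python
from h import *
s=env.get_image("scene")
b=cv2.resize(s[140:240,190:310],None,fx=5,fy=5,interpolation=cv2.INTER_CUBIC)
cv2.imwrite("pics/f1.png",b)
o=env.observe();print(o["ft_force"],o["grip_width"])
```

```text
[-0.9256441   0.24747448 -2.69258664] 0.028529852084635977
```

View pics/f1.png

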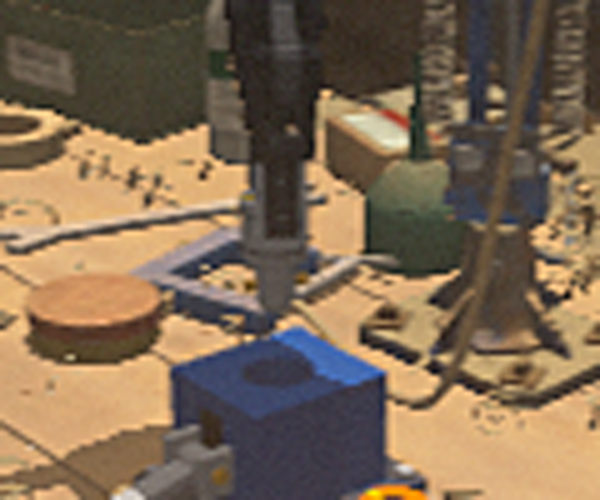

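>>> {"api": "arm_command", "payload": {
  "steps": [
    {"delta_pos": [-0.6,-10,0],"dr": [0,0,0]},
    {"delta_pos": [-1.2,-20,0],"dr": [0,0,3]},
    {"delta_pos": [-1.6,-28,0],"dr": [0,0,4]},
    {"delta_pos": [-1.6,-30,0],"dr": [0,0,4]},
    {"delta_pos": [-1.6,-30,0],"dr": [0,0,4]},
    {"delta_pos": [-1.6,-30,0],"dr": [0,0,2.6]},
    {"delta_pos": [-1.6,-28,0],"dr": [0,0,0]},
    {"delta_pos": [-1.4,-22,-5],"dr": [0,0,0]},
    {"delta_pos": [-1.0,-14,-10],"dr": [0,0,0]},
    {"delta_pos": [0,-4.4,-12],"dr": [0,0,0]},
    {"delta_pos": [0,0,-8.7],"dr": [0,0,0]},
    {"delta_pos": [0,0,0],"dr": [0,0,0]},
    {"delta_pos": [0,0,0],"dr": [0,0,0]},
    {"delta_pos": [0,0,0],"dr": [0,0,0]}
  ]
}}

```text
time_s: 8.65
position: [0.5238, -0.036, 0.1155]
tool_rot: [[0.053, 0.999, 0.001], [0.999, -0.053, -0.0], [-0.0, 0.001, -1.0]]
ft_force: [0.4, -0.5, -1.1]
grip_width: 0.0284
```

Run:
```python
from h import *
s=env.get_image("scene")
b=cv2.resize(s[205:305,255:345],None,fx=7,fy=6,interpolation=cv2.INTER_CUBIC)
cv2.imwrite("pics/g1.png",b)
o=env.observe();print(o["ft_force"],o["grip_width"],o["position"])
```

```text
[-0.60795272 -0.03951281 -1.15597707] 0.028251457736497346 [ 0.52377638 -0.03607857  0.1155713 ]
```

View pics/g1.png

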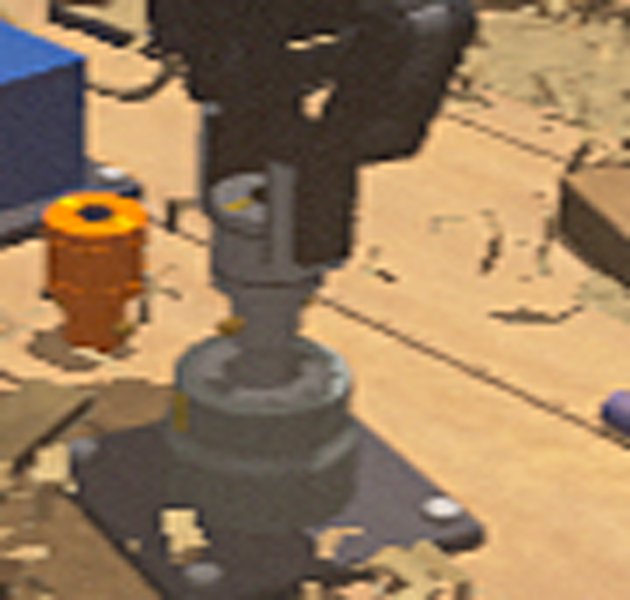

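The adapter is centred over the mouth, shank end at about (265,360), with the near pin at (230,327) over the left-front slot. Next I'll go down slowly to feel for it.

>>> {"api": "arm_command", "payload": {
  "steps": [
    {"delta_pos": [0,0,-3],"dr": [0,0,0]},
    {"delta_pos": [0,0,-3],"dr": [0,0,0]},
    {"delta_pos": [0,0,-2],"dr": [0,0,0]},
    {"delta_pos": [0,0,-2],"dr": [0,0,0]},
    {"delta_pos": [0,0,-2],"dr": [0,0,0]},
    {"delta_pos": [0,0,-2],"dr": [0,0,0]},
    {"delta_pos": [0,0,-1],"dr": [0,0,0]},
    {"delta_pos": [0,0,0],"dr": [0,0,0]}
  ]
}}

```text
time_s: 9.5
position: [0.5235, -0.0364, 0.1]
tool_rot: [[0.054, 0.999, -0.0], [0.999, -0.054, 0.0], [0.0, -0.0, -1.0]]
ft_force: [-0.1, -0.6, -1.9]
grip_width: 0.0281
```

>>> {"api": "arm_command", "payload": {
  "steps": [
    {"delta_pos": [0,0,-1],"dr": [0,0,0]},
    {"delta_pos": [0,0,-1],"dr": [0,0,0]},
    {"delta_pos": [0,0,-1],"dr": [0,0,0]},
    {"delta_pos": [0,0,-0.5],"dr": [0,0,0]},
    {"delta_pos": [0,0,0],"dr": [0,0,0]}
  ]
}}

```text
time_s: 10.0
position: [0.5235, -0.0364, 0.0965]
tool_rot: [[0.054, 0.999, -0.0], [0.999, -0.054, 0.0], [0.0, -0.0, -1.0]]
ft_force: [1.0, 0.3, -1.6]
grip_width: 0.0284
```

>>> {"api": "arm_command", "payload": {
  "steps": [
    {"delta_pos": [0,0,-1],"dr": [0,0,0]},
    {"delta_pos": [0,0,-1],"dr": [0,0,0]},
    {"delta_pos": [0,0,-0.5],"dr": [0,0,0]},
    {"delta_pos": [0,0,0],"dr": [0,0,0]}
  ]
}}

```text
time_s: 10.4
position: [0.5235, -0.0364, 0.094]
tool_rot: [[0.054, 0.999, -0.0], [0.999, -0.054, 0.0], [0.0, -0.0, -1.0]]
ft_force: [0.3, 0.3, -2.1]
grip_width: 0.0285
```

>>> {"api": "arm_command", "payload": {
  "steps": [
    {"delta_pos": [0,0,-1],"dr": [0,0,0]},
    {"delta_pos": [0,0,-1],"dr": [0,0,0]},
    {"delta_pos": [0,0,-1],"dr": [0,0,0]},
    {"delta_pos": [0,0,0],"dr": [0,0,0]},
    {"delta_pos": [0,0,0],"dr": [0,0,0]}
  ]
}}

```text
time_s: 10.9
position: [0.5237, -0.0364, 0.0913]
tool_rot: [[0.054, 0.999, 0.0], [0.999, -0.054, -0.0], [-0.0, 0.0, -1.0]]
ft_force: [-0.4, 0.3, 3.8]
grip_width: 0.0282
```

>>> {"api": "arm_command", "payload": {
  "steps": [
    {"delta_pos": [0,0,-1],"dr": [0,0,0]},
    {"delta_pos": [0,0,-1],"dr": [0,0,0]},
    {"delta_pos": [0,0,-1],"dr": [0,0,0]},
    {"delta_pos": [0,0,-1],"dr": [0,0,0]},
    {"delta_pos": [0,0,-1],"dr": [0,0,0]},
    {"delta_pos": [0,0,-1],"dr": [0,0,0]},
    {"delta_pos": [0,0,-0.5],"dr": [0,0,0]},
    {"delta_pos": [0,0,0],"dr": [0,0,0]},
    {"delta_pos": [0,0,0],"dr": [0,0,0]}
  ]
}}

```text
time_s: 11.8
position: [0.5238, -0.0364, 0.0851]
tool_rot: [[0.054, 0.999, 0.001], [0.999, -0.054, -0.0], [-0.0, 0.001, -1.0]]
ft_force: [-1.0, 1.2, 7.2]
grip_width: 0.028
```

>>> {"api": "arm_command", "payload": {
  "steps": [
    {"delta_pos": [0,0,-0.5],"dr": [0,0,0]},
    {"delta_pos": [0,0,-0.5],"dr": [0,0,0]},
    {"delta_pos": [0,0,-0.3],"dr": [0,0,0]},
    {"delta_pos": [0,0,0],"dr": [0,0,0]}
  ]
}}

```text
time_s: 12.2
position: [0.5239, -0.0365, 0.0839]
tool_rot: [[0.054, 0.999, 0.001], [0.999, -0.054, -0.0], [-0.0, 0.001, -1.0]]
ft_force: [-0.5, 0.7, 9.9]
grip_width: 0.0282
```

```bash
python3 -c "
from rig import env
o=env.observe();print(o['ft_force'],o['wrist_torque'],o['position'],o['q'])"
```

```text
[-0.49399142  0.65402536  9.86980749] [0.16450284 0.19611529 0.02217223] [ 0.52389288 -0.03645612  0.08392452] [-1.69121109e+01  3.02223437e+01  9.21392662e+01  6.71507910e-03
  5.75645238e+01 -1.03844094e+02]
```

>>> {"api": "arm_command", "payload": {
  "steps": [
    {"delta_pos": [0,0,0],"dr": [0,0,-2]},
    {"delta_pos": [0,0,0],"dr": [0,0,-3]},
    {"delta_pos": [0,0,0],"dr": [0,0,-3]},
    {"delta_pos": [0,0,0],"dr": [0,0,-3]},
    {"delta_pos": [0,0,0],"dr": [0,0,-3]},
    {"delta_pos": [0,0,0],"dr": [0,0,-3]},
    {"delta_pos": [0,0,0],"dr": [0,0,-3]},
    {"delta_pos": [0,0,0],"dr": [0,0,0]}
  ]
}}

```text
time_s: 13.0
position: [0.5241, -0.0367, 0.084]
tool_rot: [[0.393, 0.919, 0.002], [0.919, -0.393, -0.001], [-0.0, 0.002, -1.0]]
ft_force: [-0.3, -0.6, 9.9]
grip_width: 0.0286
```

```bash
python3 -c "
from rig import env
o=env.observe();print(o['ft_force'],o['wrist_torque'],o['position'],o['q'][5])"
```

```text
[-0.25783774 -0.5722334   9.89732783] [-0.03645444  0.16359786  0.07327811] [ 0.52407664 -0.03674843  0.08403088] -83.76161419159442
```

>>> {"api": "arm_command", "payload": {
  "steps": [
    {"delta_pos": [0,0,0],"dr": [0,0,-4]},
    {"delta_pos": [0,0,0],"dr": [0,0,-4]},
    {"delta_pos": [0,0,0],"dr": [0,0,-4]},
    {"delta_pos": [0,0,0],"dr": [0,0,-4]},
    {"delta_pos": [0,0,0],"dr": [0,0,-4]},
    {"delta_pos": [0,0,0],"dr": [0,0,-4]},
    {"delta_pos": [0,0,0],"dr": [0,0,-4]},
    {"delta_pos": [0,0,0],"dr": [0,0,-4]},
    {"delta_pos": [0,0,0],"dr": [0,0,-4]},
    {"delta_pos": [0,0,0],"dr": [0,0,-4]},
    {"delta_pos": [0,0,0],"dr": [0,0,-4]},
    {"delta_pos": [0,0,0],"dr": [0,0,-4]},
    {"delta_pos": [0,0,0],"dr": [0,0,0]}
  ]
}}

```text
time_s: 14.3
position: [0.5239, -0.0367, 0.084]
tool_rot: [[0.947, 0.323, 0.001], [0.323, -0.947, -0.001], [0.001, 0.001, -1.0]]
ft_force: [-1.8, -1.1, 9.2]
grip_width: 0.0283
```

```bash
python3 -c "
from rig import env
o=env.observe();print(o['ft_force'],o['wrist_torque'],o['position'],o['q'][5])"
```

```text
[-1.78336815 -1.06113556  9.20069546] [-0.14129632  0.28565534 -0.0025698 ] [ 0.52389827 -0.03672759  0.08398877] -35.73327334782038
```

Turned 68° freely. Continue in small steps to the stop.

>>> {"api": "arm_command", "payload": {
  "steps": [
    {"delta_pos": [0,0,0],"dr": [0,0,-2]},
    {"delta_pos": [0,0,0],"dr": [0,0,-2]},
    {"delta_pos": [0,0,0],"dr": [0,0,-2]},
    {"delta_pos": [0,0,0],"dr": [0,0,-2]},
    {"delta_pos": [0,0,0],"dr": [0,0,0]}
  ]
}}

```text
time_s: 14.8
position: [0.5232, -0.0368, 0.0839]
tool_rot: [[0.982, 0.189, -0.001], [0.189, -0.982, -0.001], [-0.001, 0.001, -1.0]]
ft_force: [-4.5, -1.6, 11.8]
grip_width: 0.0279
```

```bash
python3 -c "
from rig import env
o=env.observe();print(o['ft_force'],o['wrist_torque'],o['position'],o['q'][5])"
```

```text
[-4.53021447 -1.63603463 11.78176475] [-0.31207978  0.86867297  0.13739723] [ 0.5231523  -0.03679154  0.08387999] -27.800229209084314
```

>>> {"api": "arm_command", "payload": {
  "steps": [
    {"delta_pos": [0,0,0],"dr": [0,0,-1]},
    {"delta_pos": [0,0,0],"dr": [0,0,-1]},
    {"delta_pos": [0,0,0],"dr": [0,0,-1]},
    {"delta_pos": [0,0,0],"dr": [0,0,0]}
  ]
}}

```text
time_s: 15.2
position: [0.5229, -0.0369, 0.0839]
tool_rot: [[0.99, 0.138, -0.001], [0.138, -0.99, -0.001], [-0.002, 0.001, -1.0]]
ft_force: [-5.6, -2.5, 13.1]
grip_width: 0.0283
```

```bash
python3 -c "
from rig import env
o=env.observe();print(o['ft_force'],o['wrist_torque'],o['position'],o['q'][5])"
```

```text
[-5.57556099 -2.45972513 13.14441251] [-0.4314043   1.13182345  0.2832987 ] [ 0.52291845 -0.03686284  0.08386097] -24.844506407289675
```

>>> {"api": "arm_command", "payload": {
  "steps": [
    {"delta_pos": [0,0,0],"dr": [0,0,-1]},
    {"delta_pos": [0,0,0],"dr": [0,0,-1]},
    {"delta_pos": [0,0,0],"dr": [0,0,-1]},
    {"delta_pos": [0,0,0],"dr": [0,0,0]}
  ]
}}

```text
time_s: 15.6
position: [0.5228, -0.0369, 0.0838]
tool_rot: [[0.996, 0.087, -0.002], [0.087, -0.996, -0.001], [-0.002, 0.001, -1.0]]
ft_force: [-6.1, -2.5, 12.2]
grip_width: 0.0282
```

```bash
python3 -c "
from rig import env
o=env.observe();print(o['ft_force'],o['wrist_torque'],o['position'],o['q'][5])"
```

```text
[-6.1070785  -2.49717267 12.19214428] [-0.42238724  1.21910134  0.54839194] [ 0.52282101 -0.03688253  0.08383978] -21.876223131417994
```

Torque reached 0.55 Nm after about 82°, so it's at the stop. Now I'll let it rise with the spring.

>>> {"api": "arm_command", "payload": {
  "steps": [
    {"delta_pos": [0,0,0.5],"dr": [0,0,1]},
    {"delta_pos": [0,0,1],"dr": [0,0,1]},
    {"delta_pos": [0,0,1],"dr": [0,0,0]},
    {"delta_pos": [0,0,1],"dr": [0,0,0]},
    {"delta_pos": [0,0,1],"dr": [0,0,0]},
    {"delta_pos": [0,0,1],"dr": [0,0,0]},
    {"delta_pos": [0,0,0.7],"dr": [0,0,0]},
    {"delta_pos": [0,0,0],"dr": [0,0,0]}
  ]
}}

```text
time_s: 16.4
position: [0.5227, -0.0362, 0.0891]
tool_rot: [[0.993, 0.121, -0.003], [0.121, -0.993, 0.001], [-0.002, -0.001, -1.0]]
ft_force: [-4.8, -2.4, -15.8]
grip_width: 0.0283
```

```bash
python3 -c "
from rig import env
o=env.observe();print(o['ft_force'],o['wrist_torque'],o['position'],o['q'][5])"
```

```text
[ -4.78346844  -2.37976555 -15.84812587] [-0.47447597  0.92311247  0.3296083 ] [ 0.52270054 -0.03619019  0.08912693] -23.84348479847781
```

>>> {"api": "arm_command", "payload": {
  "steps": [
    {"delta_pos": [0,0,-0.5],"dr": [0,0,1]},
    {"delta_pos": [0,0,-0.5],"dr": [0,0,1]},
    {"delta_pos": [0,0,0],"dr": [0,0,0]}
  ]
}}

```text
time_s: 16.7
position: [0.5229, -0.0363, 0.0893]
tool_rot: [[0.988, 0.156, -0.001], [0.156, -0.988, -0.0], [-0.001, -0.0, -1.0]]
ft_force: [-7.7, -1.6, -5.9]
grip_width: 0.0285
```

```bash
python3 -c "
from rig import env
o=env.observe();print(o['ft_force'],o['wrist_torque'],o['position'],o['q'][5])"
```

```text
[-7.72870201 -1.56414247 -5.9256955 ] [-0.35528011  1.50438204  0.20804053] [ 0.52287612 -0.03632398  0.08932634] -25.859292520929394
```

>>> {"api": "arm_command", "payload": {
  "steps": [
    {"delta_pos": [-0.5,-0.2,0],"dr": [0,0,0]},
    {"delta_pos": [-0.4,-0.1,0],"dr": [0,0,0]},
    {"delta_pos": [0,0,0],"dr": [0,0,0]},
    {"delta_pos": [0,0,0],"dr": [0,0,0]}
  ]
}}

```text
time_s: 17.1
position: [0.5227, -0.0367, 0.0897]
tool_rot: [[0.988, 0.155, 0.001], [0.155, -0.988, -0.0], [0.001, 0.0, -1.0]]
ft_force: [-6.1, -0.1, -4.2]
grip_width: 0.0284
```

```bash
python3 -c "
from rig import env
o=env.observe();print(o['ft_force'],o['wrist_torque'],o['position'],o['q'][5])"
```

```text
[-6.11679412 -0.09122998 -4.17897768] [-0.21764511  1.08249857  0.18676146] [ 0.52272812 -0.03669209  0.08968423] -25.89379721704067
```

>>> {"api": "arm_command", "payload": {
  "steps": [
    {"delta_pos": [-0.6,0,0],"dr": [0,0,2]},
    {"delta_pos": [0,0,0],"dr": [0,0,2]},
    {"delta_pos": [0,0,0],"dr": [0,0,2]},
    {"delta_pos": [0,0,0],"dr": [0,0,0]}
  ]
}}

```text
time_s: 17.5
position: [0.5232, -0.0369, 0.0904]
tool_rot: [[0.966, 0.257, 0.004], [0.257, -0.966, -0.001], [0.004, 0.002, -1.0]]
ft_force: [-3.1, -0.7, 3.0]
grip_width: 0.0285
```

```bash
python3 -c "
from rig import env
o=env.observe();print(o['ft_force'],o['wrist_torque'],o['position'],o['q'][5])"
```

```text
[-3.14293092 -0.72692958  2.95087448] [-0.06954585  0.67194471 -0.0076237 ] [ 0.52321533 -0.03690535  0.09042382] -31.92161341174887
```

>>> {"api": "arm_command", "payload": {
  "steps": [
    {"delta_pos": [0,0,0],"dr": [0,0,2]},
    {"delta_pos": [0,0,0],"dr": [0,0,2]},
    {"delta_pos": [0,0,0],"dr": [0,0,0]}
  ]
}}

```text
time_s: 17.8
position: [0.5236, -0.0369, 0.0902]
tool_rot: [[0.946, 0.323, 0.005], [0.323, -0.946, -0.001], [0.005, 0.002, -1.0]]
ft_force: [0.3, -0.0, 5.0]
grip_width: 0.0281
```

```bash
python3 -c "
from rig import env
o=env.observe();print(o['ft_force'],o['wrist_torque'],o['position'],o['q'][5])"
```

```text
[ 0.34360014 -0.0134532   5.02886775] [0.05602174 0.08723643 0.00933279] [ 0.52358863 -0.03693006  0.09022417] -35.88144758349224
```

>>> {"api": "arm_command", "payload": {
  "steps": [
    {"delta_pos": [0,0,0],"dr": [0,0,2]},
    {"delta_pos": [0,0,0],"dr": [0,0,2]},
    {"delta_pos": [0,0,0],"dr": [0,0,2]},
    {"delta_pos": [0,0,0],"dr": [0,0,0]}
  ]
}}

```text
time_s: 18.2
position: [0.5235, -0.037, 0.0899]
tool_rot: [[0.907, 0.42, 0.005], [0.42, -0.907, -0.001], [0.004, 0.003, -1.0]]
ft_force: [-0.9, -0.3, 5.1]
grip_width: 0.0284
```

```bash
python3 -c "
from rig import env
o=env.observe();print(o['ft_force'],o['wrist_torque'],o['position'],o['q'][5])"
```

```text
[-0.87333508 -0.34570441  5.08301652] [-0.03905078  0.10028646 -0.04798759] [ 0.52345492 -0.0370243   0.08991344] -41.8658725080545
```

>>> {"api": "arm_command", "payload": {
  "steps": [
    {"delta_pos": [0,0,0.8],"dr": [0,0,0]},
    {"delta_pos": [0,0,0],"dr": [0,0,2]},
    {"delta_pos": [0,0,0],"dr": [0,0,2]},
    {"delta_pos": [0,0,0],"dr": [0,0,2]},
    {"delta_pos": [0,0,0],"dr": [0,0,0]}
  ]
}}

```text
time_s: 18.7
position: [0.5231, -0.0371, 0.0902]
tool_rot: [[0.859, 0.513, 0.003], [0.513, -0.859, -0.001], [0.002, 0.002, -1.0]]
ft_force: [1.2, -2.4, 6.0]
grip_width: 0.0284
```

```bash
python3 -c "
from rig import env
o=env.observe();print(o['ft_force'],o['wrist_torque'],o['position'],o['q'][5])"
```

```text
[ 1.22497879 -2.44215099  5.96194844] [-0.28386467 -0.13185391 -0.28915561] [ 0.52313953 -0.03711921  0.09020095] -47.85967736270207
```

Counter-clockwise torque built to −0.29 Nm, so the pins are caught in the notches at seat height. Next I'll ease back clockwise and release.

>>> {"api": "arm_command", "payload": {
  "steps": [
    {"delta_pos": [0,0,0],"dr": [0,0,-3]},
    {"delta_pos": [0,0,0.3],"dr": [0,0,-3]},
    {"delta_pos": [0,0,0.3],"dr": [0,0,-3]},
    {"delta_pos": [0,0,0.3],"dr": [0,0,-3]},
    {"delta_pos": [0,0,0],"dr": [0,0,-2]},
    {"delta_pos": [0,0,0],"dr": [0,0,0]},
    {"delta_pos": [0,0,0],"dr": [0,0,0]}
  ]
}}

```text
time_s: 19.4
position: [0.5227, -0.0368, 0.0905]
tool_rot: [[0.957, 0.291, 0.002], [0.291, -0.957, -0.0], [0.002, 0.001, -1.0]]
ft_force: [2.1, -1.1, 1.0]
grip_width: 0.0282
```

```bash
python3 -c "
from rig import env
o=env.observe();print(o['ft_force'],o['wrist_torque'],o['position'],o['q'][5])"
```

```text
[ 2.10372459 -1.09170059  1.04102472] [-0.04123978 -0.50643108  0.02142785] [ 0.5226797  -0.03678736  0.09050609] -33.93143221600296
```

>>> {"api": "arm_command", "payload": {
  "grip": 1,
  "steps": [
    {"delta_pos": [0,0,0],"dr": [0,0,0]},
    {"delta_pos": [0,0,0],"dr": [0,0,0]},
    {"delta_pos": [0,0,0],"dr": [0,0,0]},
    {"delta_pos": [0,0,0],"dr": [0,0,0]},
    {"delta_pos": [0,0,0],"dr": [0,0,0]},
    {"delta_pos": [0,0,0],"dr": [0,0,0]},
    {"delta_pos": [0,0,0],"dr": [0,0,0]},
    {"delta_pos": [0,0,0],"dr": [0,0,0]},
    {"delta_pos": [0,0,5],"dr": [0,0,0]},
    {"delta_pos": [0,0,15],"dr": [0,0,0]},
    {"delta_pos": [0,0,30],"dr": [0,0,0]},
    {"delta_pos": [0,0,30],"dr": [0,0,0]},
    {"delta_pos": [-25,0,30],"dr": [0,0,0]},
    {"delta_pos": [-40,0,10],"dr": [0,0,0]},
    {"delta_pos": [-40,0,0],"dr": [0,0,0]},
    {"delta_pos": [-40,0,0],"dr": [0,0,0]},
    {"delta_pos": [-25,0,0],"dr": [0,0,0]},
    {"delta_pos": [0,0,0],"dr": [0,0,0]}
  ]
}}

```text
time_s: 21.2
position: [0.3496, -0.0362, 0.2107]
tool_rot: [[0.957, 0.29, -0.0], [0.29, -0.957, -0.0], [-0.0, 0.0, -1.0]]
ft_force: [0.5, 0.4, 0.2]
grip_width: 0.0851
```

Run:
```python
from h import *
t=env.get_image("top"); s=env.get_image("scene")
a=cv2.resize(s[215:295,255:335],None,fx=5,fy=5,interpolation=cv2.INTER_CUBIC)
d=cv2.resize(t[222:272,349:399],None,fx=8,fy=8,interpolation=cv2.INTER_CUBIC)
cv2.imwrite("pics/i1.png",np.hstack([d,a]))
for z in (.0845,.082): p=proj("scene",(.5215,-.0375,z)); print(z,p,(p-[255,215])*5+[400,0])
```

```text
0.0845 [293.01483294 249.63750603] [590.07416468 173.18753013]
0.082 [292.97406093 250.86339046] [589.87030464 179.31695229]
```

View pics/i1.png

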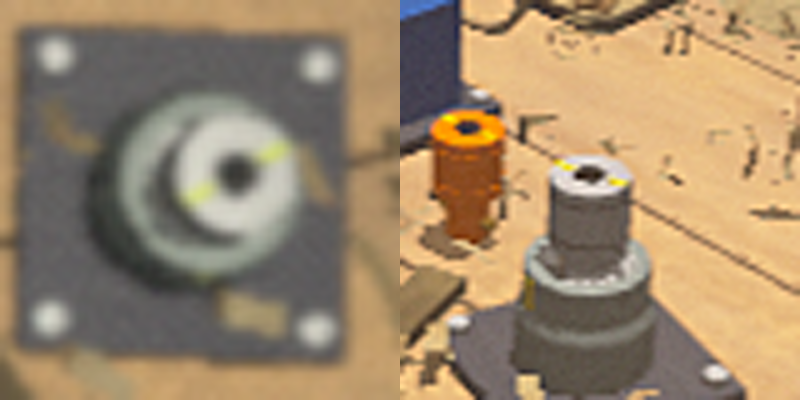

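The adapter stands upright. Its top centre is at (590,174) in the right panel, which matches the locked height (predicted row 173.2; 179.3 if unlocked). The marks lie about 72° clockwise of the slots, inside the notch range. Handing in.

```bash
python3 -c "
from rig import env
print(env.close_job())"
```

```text
the job is handed in; nothing more can be done
None
```

I handed the job in at about 21 s of the 64 s, with the adapter locked upright in the bayonet socket and the gripper open and clear.

- **Lever and adapter:** I pressed the lever to its hard stop, where I read 14 N. The picture showed the adapter lifted, and I then took it out.
- **Bayonet:** The pins entered the slots at the first try, with almost no force. I pushed the adapter in against the spring, with at most about 13 N upward on the tool. I turned it clockwise until the torque rose to 0.55 Nm, about 82° of tool turn, and let it rise.
- **Lock checks:**
  - Turning it back counter-clockwise met resistance (−0.29 Nm), so the pins were caught in the notches.
  - In the last picture the top is at the locked height of 84.5 mm, within about a pixel.
  - The yellow marks lie about 72° clockwise of the slots. That is about 0.1 rad short of the nominal stop but within the 0.25 rad allowed.

Two things did not go cleanly. While it rose I briefly pulled up with about 16 N, and the adapter's axis was about 1 mm off in the grip. That gave up to 8 N of side force until I eased it out.

I did not take a separate last look at the lever, the tin, the dark block or the marker. The tool never went near those three loose items.

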